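# Index the turntable and scan a mould piece

### The job

Turn the turntable until the pointer on its rim lines up with the point of the fixed index block, then pick up the handheld scanner and hold it level and steady for a good second with its window about 10 cm above the middle of the plaster piece. Then lay the scanner gently back flat in its tray, the way round it lay before, leaving the turntable on its mark; do not touch the plaster piece or disturb the jar, bowl and shard.

Things in the scene. Friction and masses are not known exactly. Their poses are not given: they have to be found in the camera images.
- wheel (a joint): angle of the turntable's wheel (rad), growing anticlockwise seen from above; at 0 the pointer lies along the +x axis of the foot (whose own yaw varies). It turns stiffly (about 2 N at the peg) and stays where it is left; range -3.1 to 3.1. The short way to the index is always clockwise seen from above, by 0.5 to 2.4 rad
- wheel_centre (a point): centre of the upper face of the turntable's wheel, a flat grey painted disc 240 mm across, 12 mm thick, its top 66 mm above the bench; below it a white round flange 310 mm across, 12 mm high, with tick marks
- peg_top (a point): top centre of the upright dark wooden peg fixed on the wheel, 18 mm across, 48 mm tall (66 to 114 mm above the bench), its axis 105 mm from the wheel's axis on the same radius as the pointer; pushing it sideways turns the wheel
- pointer_tip (a point): tip of the dark steel pointer that sticks out 18 mm over the wheel's rim, 138 mm from the wheel's axis, 66 mm above the bench (pointer and peg are on one radius)
- index_tip (a point): the place, 138 mm from the wheel's axis and 66 mm above the bench, where the pointer's tip must stand: just in front of the inward-pointing edge (at 141 mm) of the fixed dark steel index block, 30 mm wide, top no higher than 58 mm above the bench, at the rim of the flange
- piece: white plaster mould piece lying loose at the middle of the wheel and turning with it, 93 x 60 mm, 40 mm tall (top 106 mm above the bench); origin at the middle of its underside, x along its length towards its round neck
- piece_top (a point): the scan target: middle of the piece, at its top, 40 mm above its underside
- scanner: handheld scanner, 190 mm long, 0.3 kg, lying along its x axis: a white head 70 x 60 mm, 44 mm tall at +x (from x = 25 to 95 mm), with the glass window on its underside, and a black handle 30 mm wide (y), from x = -95 to 25 mm, z = 14 to 42 mm; a small foot under the handle's end. Origin at the middle of its underside, z up; it lies on the tray's floor, 5 mm above the bench
- scanner_window (a point): centre of the scanner's window, on the underside of the head, 60 mm along +x from the scanner's origin; it looks along the scanner's -z
- scanner_grip (a point): grip point on the handle: x = -10 mm, z = 28 mm from the scanner's origin (centre of mass at about x = +10 mm)
- tray: fixed grey tray, 230 x 112 mm outside along x and y, walls 5 mm thick and 14 mm high, floor 5 mm thick; origin at the middle of its underside; the scanner lies in it with its head to the tray's +x
- jar: bystander: lidded glass jar, 68 mm across, 85 mm tall; origin at the middle of its underside
- bowl: bystander: white bowl, 90 mm across, 50 mm tall; origin at the middle of its underside
- shard: bystander: loose plaster shard about 110 x 70 mm, 25 mm thick; origin at the middle of its underside
Mind the look-alikes: they are no part of the job. There is more than one size of the scanner; the job needs the middle-sized.

How it is judged:
On the way, in this order (a step that is already met when the one before it is completed fails the run):
1. the pointer stands at the index (within 8 mm) and the wheel is still, the scanner still in its tray (horizontal distance between pointer_tip and index_tip below 0.008 m and velocity of joint wheel between -0.05 and 0.05 rad/s and z of scanner in the frame of tray below 0.015 m), for 0.4 s.
2. the scanner is held level and still, its window 60 to 150 mm above the piece's top and within 20 mm of its middle sideways, the wheel still on its mark (horizontal distance between pointer_tip and index_tip below 0.008 m and horizontal distance between scanner_window and piece_top below 0.02 m and z of scanner_window in the frame of piece_top between 0.06 and 0.15 m and angle between scanner's own z axis and vertical below 0.2 rad and linear speed of scanner below 0.03 m/s and angular speed of scanner below 0.25 rad/s), for 0.8 s.
At the end, for the whole second after the job is handed in: The pointer's tip is within 8 mm of the index tip and the wheel is still; the piece lies flat on the wheel within 30 mm of its centre; the scanner lies flat (tilt under 0.06 rad) and still on the tray's floor, its origin within 30 mm of the tray's centre along each side, head to the tray's +x (horizontal distance between pointer_tip and index_tip below 0.008 m and velocity of joint wheel between -0.05 and 0.05 rad/s and horizontal distance between piece and wheel_centre below 0.03 m and angle between piece's own z axis and vertical below 0.1 rad and x of scanner in the frame of tray between -0.03 and 0.03 m and y of scanner in the frame of tray between -0.03 and 0.03 m and z of scanner in the frame of tray below 0.01 m and angle between scanner's own z axis and vertical below 0.06 rad and x of scanner_window in the frame of tray above 0.02 m and linear speed of scanner below 0.02 m/s); the robot touches nothing.
It fails at once if the robot or the scanner touches the plaster piece (over 1 N) (contact force between any of the fingers, the arm, scanner and piece above 1 N).
It fails at once if the piece slips over 30 mm off the wheel's centre (not (horizontal distance between piece and wheel_centre below 0.03 m)).
It fails at once if the scanner is dropped or slammed into the tray (over 60 N) (contact force between scanner and tray above 60 N).
It fails at once if jar, bowl or shard moved over 30 mm or tipped (distance of any of jar, bowl, shard from where it was at the start of the episode above 0.03 m or angle between any of jar, bowl, shard's own z axis and vertical above 0.3 rad).
It also fails if it takes over 72 s, if anything falls off the work surface, if the arm or the gripper's body presses on something with over 40 N, if the wrist force passes 120 N, or if a joint passes its speed limit or range.

### The arm

A 6-joint arm with a two-finger parallel gripper is mounted at the origin on the work surface. World frame = base frame: x ahead of the robot, y to its left, z up, the work surface at z = 0. Lengths are in m, angles in rad, forces in N, time in s.
With the tool pointing down it reaches from about 0.25 to 0.775 m from the base axis. Payload 4 kg.
Tool frame: the origin (TCP) lies midway between the tips of the shut fingers; the grasp point (between the pads) lies ctrl.pinch_z behind it (ctrl.pinch_z is the distance from the TCP to the grasp point, in m); z points along the fingers, y is the line along which they close (so a half turn about z gives the same grasp; the last joint's range is limited). The gripper opens to 94 mm and grips with 3 to 60 N. Pads are 16 mm wide; open, the fingers measure 119 mm over their backs; the gripper's body (75 mm by 177 mm) begins 78 mm behind the grasp point.
Start: joints at [-1.243, 0.087, 1.371, -0, 1.684, -0.103], TCP at [0.23, -0.5, 0.206] pointing down, gripper open.
Joint ranges: [-3.1, 3.1], [-0.76, 2.03], [0.27, 2.55], [-1.08, 4.22], [0.17, 2.65], [-2.57, 2.57]. Speed limits (rad/s): [2.79, 2.79, 3.14, 3.14, 3.14, 3.14].

### API

Orientations are given as a unit quaternion [w, x, y, z].
In Python, from cell import ctrl gives the robot as it stands. The module is installed in compiled form; this text tells all that it offers.
- The arm moves only by the tool servo_tool, never from a script. Its argument "rows" is a list of rows, each a list of 3 entries, a list of its own where there are three numbers: the shift along the tool's x, y, z in units of 6 cm (1.0 is 6 cm), then the turn, a rotation vector about the tool's x, y, z in units of 90 degrees (1.0 is 90 degrees), then the opening, from 0 (shut) to 1 (fully open). In form: [[[x, y, z], [rx, ry, rz], grip], ...]. A call has 1 to 5 rows; each row shifts and turns the commanded pose from where the row before left it, along the tool's axes as they then stand; what a row does not reach is not made up. A row lasts 1/8 s, in which the tool goes at most 62.5 mm and 10.7 degrees, less where a joint would pass 70% of its speed; a pose out of reach is approached as far as the arm can. A call with a number of a shift or a turn outside -1 to 1 is refused whole. A call with a gripper value outside its range is refused whole. The fingers move at their own pace and stop on an object; "grip_force" is the grip in N (left out, the last holds). Time passes only in rows, so rows that do not move let the fingers close. It gives the time, the measured TCP pose, the force, the opening and the grip force at its end, in the units of the state.
- ctrl.sense(): the state, without advancing time (a new reading comes with each control period).
- ctrl.capture(name): name is "scene" or "top" or "wrist"; returns the picture (420x560x3 uint8, red, green, blue); there is no depth.
- ctrl.camera_info(name): a dict with "fovy" (degrees; the focal length in pixels is half the picture's height over the tangent of half this angle, whatever the lens; pixels are square), "cx", "cy" (the principal point, pixels), "D" ([k1, k2, p1, p2, k3] as OpenCV has them; the pictures are not rectified), "xyz" and "orientation" of the camera in the world. Camera axes: x right, y up, looking along -z (the intrinsics and any distortion apply to the point x, -y, -z); pixel columns grow to the right and rows downward; lengths in m; the calibration is good to about 2 mm. A picture is of the moment at which its call begins: read the wrist's pose just before it. camera_info takes no time and is no camera call; for the wrist camera it gives the pose at the moment of the call.
- ctrl.hand_in(): hands the job in; it is judged then, once.
The state is a dict: "time": time; "q": joint angles; "joint_velocities": joint speeds; "tau": joint torques, N m; "eef_pos": TCP position; "ee_rot": TCP orientation; "ft_force": force on the tool from outside, world axes, zero at the start; "wrist_torque": the same for the moment, N m; "opening": finger opening in m; "finger_force": force on a finger pad.
Only numpy, scipy, OpenCV 4.12 (cv2) and the standard library are available. Lean on these libraries where they do the work, as an engineer would, in place of code of your own. Each camera call takes 0.05 s, during which the arm holds its last target. There are 200 camera calls.

## Working session

There is one attempt and no reset: what is moved stays moved. The work goes in short steps, Python scripts to look and compute and a tool call to move; the robot and the scene stay as the last step left them, time stands still between calls to the robot, and variables do not carry over. Pictures are saved under pics/ and viewed, at most 13 in all, crops included, and the job is handed in when it is done.

Besides the shell and the picture viewer there is one more tool, called after "Call:" as name([rows], argument=value, ...), one row to a line, values as JSON. servo_tool: Moves the arm, as the interface text tells. Shifts and turns lie within -1 to 1; 1 stands for 6 cm of shift or 90 degrees of turn. Its arguments: {"type":"object","properties":{"rows":{"type":"array","items":{"type":"array"}},"grip_force":{"type":"number"}},"required":["rows"]}

```bash
mkdir -p pics
python3 - <<'E'
from cell import ctrl
import cv2
for n in("scene","top"):
    i=ctrl.capture(n); cv2.imwrite(f"pics/{n}0.png",i[:,:,::-1]); print(n,ctrl.camera_info(n))
print(ctrl.sense(),ctrl.pinch_z, ctrl.camera_info("wrist"))
E
```

```text
scene {'fovy': 54.69840754569283, 'cx': 278.84370183945225, 'cy': 218.81092035880985, 'D': array([-0.11524417,  0.        ,  0.        ,  0.        ,  0.        ]), 'xyz': array([1.15967167, 0.23071498, 0.7682591 ]), 'orientation': array([0.50596341, 0.22188535, 0.31816881, 0.77041322])}
top {'fovy': 42.61737288885068, 'cx': 276.5595021736671, 'cy': 209.97323531904973, 'D': array([-0.21037128,  0.        ,  0.        ,  0.        ,  0.        ]), 'xyz': array([ 0.25368499, -0.03539337,  1.52126477]), 'orientation': array([-0.70045397, -0.07384286,  0.0718213 ,  0.70622458])}
{'time': 0.1, 'q': array([-1.24314148e+00,  8.78688805e-02,  1.37206664e+00, -2.61197650e-05,
        1.68361526e+00, -1.03125433e-01]), 'joint_velocities': array([ 0.0005088 , -0.00116125, -0.0040502 , -0.00044873, -0.00067929,
       -0.00060692]), 'tau': array([ 2.96579936e-03, -3.41251123e+01, -3.03302693e+01,  7.21321860e-02,
        3.04174621e-02, -1.03072914e-04]), 'eef_pos': array([ 0.22948527, -0.49929749,  0.20444641]), 'ee_rot': array([-9.71447899e-04,  9.76892927e-01,  2.13727045e-01, -1.22580315e-04]), 'ft_force': array([ 0.17851689, -0.06417256,  0.19453709]), 'wrist_torque': array([-0.0061598 ,  0.04614368, -0.00092414]), 'finger_force': 0.0, 'opening': 0.09372439449616184} 0.0188 {'fovy': 63.98265807954061, 'cx': 274.671130844642, 'cy': 206.4218826347182, 'D': array([-0.05913306,  0.        ,  0.        ,  0.        ,  0.        ]), 'xyz': array([ 0.2927466 , -0.46962068,  0.38409083]), 'orientation': array([ 0.83603449, -0.10058819,  0.0656331 , -0.53536963])}
```

View pics/top0.png

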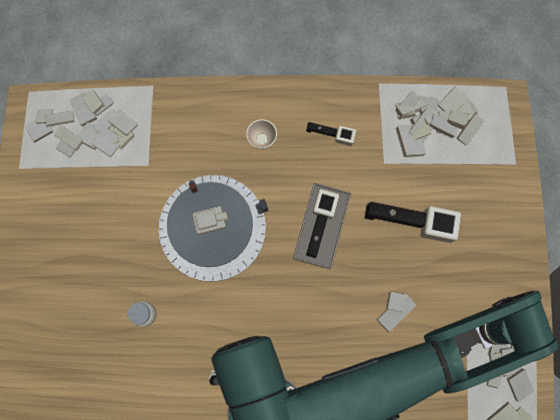

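View pics/scene0.png

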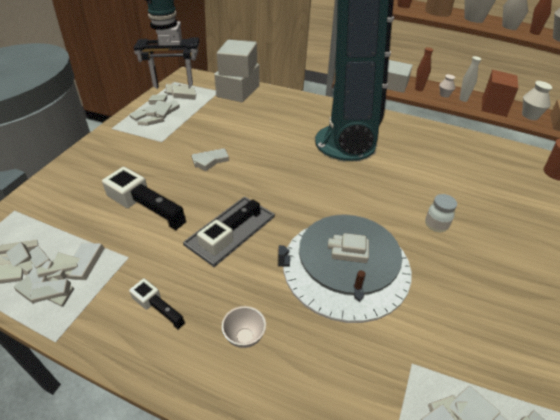

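The top view shows the wheel at about (211,225), the peg at (193,186), the index block at (262,206), and the tray with the middle scanner at (321,225), head up. The small scanner at (330,132) and the large one at (413,220) are the look-alikes.

```bash
cat > h.py <<'E'
import numpy as np, cv2
from cell import ctrl
from scipy.spatial.transform import Rotation as R
def K(i): f=210/np.tan(np.radians(i['fovy']/2)); return np.array([[f,0,i['cx']],[0,f,i['cy']],[0,0,1]])
def rot(q): return R.from_quat([q[1],q[2],q[3],q[0]])
def pts(i,px,z):
    u=cv2.undistortPoints(np.array(px,float).reshape(-1,1,2),K(i),i['D']).reshape(-1,2)
    d=rot(i['orientation']).apply(np.c_[u[:,0],-u[:,1],-np.ones(len(u))])
    return i['xyz']+d*((z-i['xyz'][2])/d[:,2])[:,None]
def proj(i,P):
    c=rot(i['orientation']).inv().apply(np.atleast_2d(P)-i['xyz'])*[1,-1,-1]
    return cv2.projectPoints(c,np.zeros(3),np.zeros(3),K(i),i['D'])[0].reshape(-1,2)
def circ(P):
    A=np.c_[2*P[:,:2],np.ones(len(P))];s=np.linalg.lstsq(A,(P[:,:2]**2).sum(1),rcond=None)[0]
    return s[:2],np.sqrt(s[2]+s[:2]@s[:2])
E
python3 - <<'E'
from h import *
i=ctrl.camera_info("top");im=cv2.imread("pics/top0.png")
hsv=cv2.cvtColor(im,cv2.COLOR_BGR2HSV)
print(hsv[250,230],hsv[225,170],hsv[186,193],hsv[206,262],hsv[260,305],hsv[240,316],hsv[320,470//2])
roi=np.zeros(im.shape[:2],np.uint8);cv2.circle(roi,(212,227),60,255,-1)
# wheel: bluish grey
m=((hsv[...,0]>85)&(hsv[...,0]<130)&(hsv[...,1]>25)&(hsv[...,2]<140)&(roi>0)).astype(np.uint8)
c=max(cv2.findContours(m,0,1)[0],key=cv2.contourArea)
h=cv2.convexHull(c).reshape(-1,2)
P=pts(i,h,.066);print("wheel",*circ(P))
w=((hsv[...,2]>150)&(hsv[...,1]<50)&(roi>0)).astype(np.uint8)
c=max(cv2.findContours(w,0,1)[0],key=cv2.contourArea);h=cv2.convexHull(c).reshape(-1,2)
print("flange",*circ(pts(i,h,.012)))
big=np.hstack([cv2.resize(im[165:290,150:280],None,fx=4,fy=4,interpolation=2)[:500],cv2.resize(im[175:275,285:355],None,fx=4,fy=4,interpolation=2,)[:500]] if 0 else [cv2.resize(im[165:285,155:355],None,fx=4,fy=4,interpolation=2)])
cv2.imwrite("pics/crop.png",big)
E
```

```text
[ 96  25 102] [101  35 117] [ 11 129  83] [120  23  77] [ 21  20 127] [17 20 88] [ 17  94 155]
wheel [0.52206475 0.15431793] 0.11760099311038474
flange [0.52267886 0.15430461] 0.1543702246482091
```

View pics/crop.png

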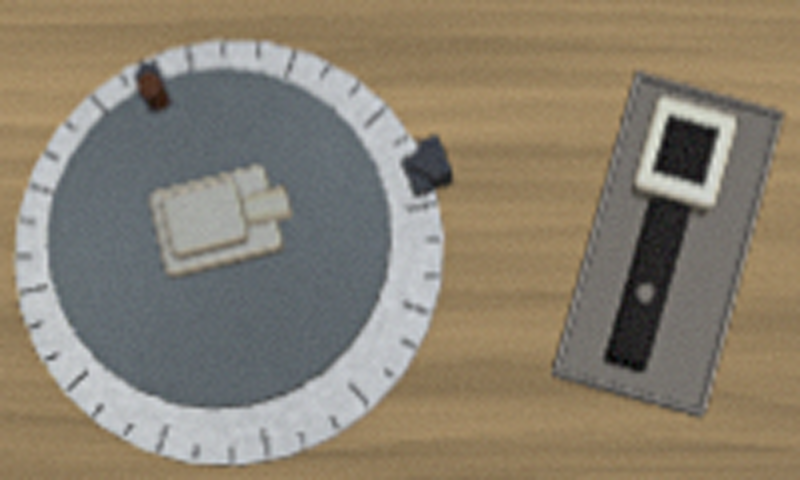

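Run:
```python
from h import *
i=ctrl.camera_info("top")
C=np.array([.5224,.1543]); C3=lambda a,r,z:[C[0]+r*np.cos(a),C[1]+r*np.sin(a),z]
cr=lambda L:[(x/4+155-.375,y/4+165-.375) for x,y in L]
ang=lambda P:[(round(float(np.hypot(*(p[:2]-C))),4),round(float(np.degrees(np.arctan2(p[1]-C[1],p[0]-C[0]))),1)) for p in P]
print("index tip r,ang",ang(pts(i,cr([(405,168)]),.058)),"block",ang(pts(i,cr([(429,165)]),.05)))
print("peg base",ang(pts(i,cr([(163,105)]),.066)),"top",ang(pts(i,cr([(150,73)]),.114)))
for d in (20,22,24,26,28):
    a=np.radians(d);p=proj(i,[C3(a,.105,.066),C3(a,.105,.114),C3(a,.138,.066)]); print(d,(4*(p-[154.625,164.625])).round())
T=pts(i,cr([(635,72),(782,115),(705,415),(553,375)]),.014)[:,:2]
print("tray c",T.mean(0),"x ang",np.degrees(np.arctan2(*((T[0]+T[1])-(T[2]+T[3]))[::-1])),np.linalg.norm(T[0]-T[3]),np.linalg.norm(T[0]-T[1]))
print("head c",pts(i,cr([(686,153)]),.049), "handle end",pts(i,cr([(627,365)]),.045),"handle root",pts(i,cr([(667,203)]),.047))
s=ctrl.sense();print(rot(s['ee_rot']).as_matrix().round(3))
im=cv2.imread("pics/top0.png")
print("piece",pts(i,cr([(221,220)]),.09),"jar",pts(i,[(141,314)],.085),"bowl",pts(i,[(262,133)],.05),"shard",pts(i,[(397,311)],.02))
```

```text
index tip r,ang [(0.1377, -69.8)] block [(0.1545, -70.6)]
peg base [(0.1008, 23.4)] top [(0.1113, 22.1)]
20 [[169.  96.]
 [159.  79.]
 [154.  54.]]
22 [[164.  98.]
 [154.  81.]
 [148.  56.]]
24 [[159. 100.]
 [149.  83.]
 [142.  59.]]
26 [[155. 103.]
 [144.  85.]
 [135.  62.]]
28 [[150. 105.]
 [139.  88.]
 [129.  65.]]
tray c [ 0.5239378 -0.1613534] x ang -15.907983190251915 0.2281337074813829 0.11071096115793744
head c [[ 0.58106653 -0.17160641  0.049     ]] handle end [[ 0.43257646 -0.12738808  0.045     ]] handle root [[ 0.5458313  -0.15751574  0.047     ]]
[[ 0.909  0.418 -0.001]
 [ 0.418 -0.909  0.002]
 [ 0.    -0.002 -1.   ]]
piece [[0.52810402 0.14886735 0.09      ]] jar [[0.27276406 0.33294592 0.085     ]] bowl [[0.78947991 0.00794118 0.05      ]] shard [[ 0.27723913 -0.36596473  0.02      ]]
```

Call:
servo_tool([
  [[0.715, -0.52, 0], [0, 0, 0], 0.5],
  [[0.715, -0.52, 0], [0, 0, 0], 0.5],
  [[0.715, -0.52, 0], [0, 0, 0], 0.5],
  [[0.715, -0.52, 0], [0, 0, 0], 0.5],
  [[0.715, -0.52, 0], [0, 0, 0], 0.5],
])

```text
time: 0.72
eef_pos: [0.3598, -0.2667, 0.205]
ee_rot: [-0.0, 0.977, 0.214, -0.0]
ft_force: [0.7, 0.0, 0.7]
opening: 0.0486
finger_force: 0.0
```

Call:
servo_tool([
  [[0.715, -0.52, 0], [0, 0, 0], 0.5],
  [[0.715, -0.52, 0], [0, 0, 0], 0.5],
  [[0.715, -0.52, 0], [0, 0, 0], 0.5],
  [[0.715, -0.52, 0], [0, 0, 0], 0.5],
  [[0.715, -0.52, 0], [0, 0, 0], 0.5],
])

```text
time: 1.35
eef_pos: [0.4895, -0.0354, 0.2051]
ee_rot: [0.0, 0.977, 0.214, -0.0]
ft_force: [0.8, 0.9, -0.2]
opening: 0.0467
finger_force: 0.0
```

Call:
servo_tool([
  [[0.715, -0.52, 0], [0, 0, 0], 0.5],
  [[0.715, -0.52, 0], [0, 0, 0], 0.5],
  [[0.715, -0.52, 0], [0, 0, 0], 0.5],
  [[0.715, -0.52, 0], [0, 0, 0], 0.5],
  [[0.715, -0.52, 0], [0, 0, 0], 0.5],
])

```text
time: 1.98
eef_pos: [0.6193, 0.1957, 0.2047]
ee_rot: [0.0, 0.977, 0.214, -0.001]
ft_force: [-0.1, -0.5, 0.1]
opening: 0.0471
finger_force: 0.0
```

Call:
servo_tool([
  [[0, 0, 0], [0, 0, -0.11], 0.5],
  [[0, 0, 0], [0, 0, -0.11], 0.5],
  [[0, 0, 0], [0, 0, -0.11], 0.5],
  [[0, 0, 0], [0, 0, -0.11], 0.5],
  [[0, 0, 0], [0, 0, -0.11], 0.5],
])

```text
time: 2.6
eef_pos: [0.6186, 0.1942, 0.2045]
ee_rot: [-0.0, 0.796, 0.605, -0.001]
ft_force: [-0.6, -0.7, 0.5]
opening: 0.047
finger_force: 0.0
```

Call:
servo_tool([
  [[0, 0, 0], [0, 0, -0.11], 0.5],
  [[0, 0, 0], [0, 0, -0.11], 0.5],
  [[0, 0, 0], [0, 0, -0.11], 0.5],
  [[0, 0, 0], [0, 0, -0.11], 0.5],
  [[0, 0, 0], [0, 0, -0.11], 0.5],
])

```text
time: 3.22
eef_pos: [0.6186, 0.1941, 0.2045]
ee_rot: [-0.001, 0.469, 0.883, -0.001]
ft_force: [0.1, 0.1, 0.5]
opening: 0.0467
finger_force: 0.0
```

Call:
servo_tool([
  [[0, 0, 0], [0, 0, -0.11], 0.5],
  [[0, 0, 0], [0, 0, -0.11], 0.5],
  [[0, 0, 0], [0, 0, -0.11], 0.5],
  [[0, 0, 0], [0, 0, -0.11], 0.5],
  [[0, 0, 0], [0, 0, -0.11], 0.5],
])

```text
time: 3.85
eef_pos: [0.6186, 0.1941, 0.2045]
ee_rot: [-0.001, 0.057, 0.998, -0.0]
ft_force: [-0.2, 0.0, -0.9]
opening: 0.0472
finger_force: 0.0
```

Call:
servo_tool([
  [[0, 0, 0], [0, 0, -0.11], 0.4],
  [[0, 0, 0], [0, 0, -0.11], 0.4],
  [[0, 0, 0], [0, 0, -0.11], 0.4],
  [[0, 0, 0], [0, 0, 0], 0.4],
  [[0, 0, 0], [0, 0, 0], 0.4],
])

```text
time: 4.47
eef_pos: [0.6188, 0.1942, 0.205]
ee_rot: [-0.0, -0.197, 0.98, -0.0]
ft_force: [-0.0, -0.0, -0.9]
opening: 0.0378
finger_force: 0.0
```

```bash
cat > st.py <<'E'
from h import *
def st():
    s=ctrl.sense();M=rot(s['ee_rot']).as_matrix()
    print("t",s['time'],"pos",s['eef_pos'].round(4),"yaw",np.degrees(np.arctan2(M[1,0],M[0,0])).round(2),"z",M[:,2].round(3),"open",round(s['opening'],4),"F",s['ft_force'].round(2),"q",s['q'].round(2))
    return s,M
def to(M,d): print("tool units",(M.T@np.array(d)/.06).round(3))
E
python3 - <<'E'
from st import *
st();i=ctrl.camera_info("wrist");im=ctrl.capture("wrist");cv2.imwrite("pics/w1.png",im[:,:,::-1])
import pickle;pickle.dump(i,open("w1.pkl","wb"))
E
```

```text
t 4.475 pos [0.6188 0.1942 0.205 ] yaw -157.25 z [-0.001 -0.    -1.   ] open 0.0378 F [-0.05 -0.02 -0.93] q [ 0.22  0.31  1.11 -0.    1.72 -1.75]
```

View pics/w1.png

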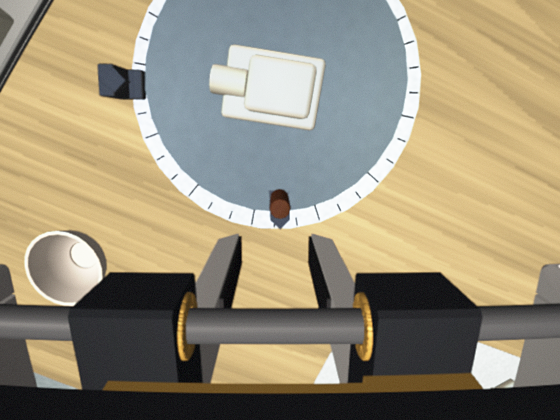

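Run:
```python
from h import *;import pickle
i=pickle.load(open("w1.pkl","rb"));im=cv2.imread("pics/w1.png")
a=cv2.resize(im[50:115,80:170],None,fx=6,fy=6,interpolation=2);b=cv2.resize(im[175:240,260:300],None,fx=6,fy=6,interpolation=2)
cv2.imwrite("pics/c2.png",np.hstack([a,b]))
hsv=cv2.cvtColor(im,cv2.COLOR_BGR2HSV)
w=np.zeros(im.shape[:2],np.uint8);cv2.circle(w,(278,85),149,255,-1)
m=((hsv[...,0]>90)&(hsv[...,0]<120)&(hsv[...,1]>35)&(hsv[...,2]>60)&(hsv[...,2]<160)&(w>0)).astype(np.uint8)
c=max(cv2.findContours(m,0,1)[0],key=cv2.contourArea);h=cv2.convexHull(c).reshape(-1,2);h=h[h[:,1]>5]
P=pts(i,h,.066)
print(circ(P),len(h))
C=circ(P)[0]
for n,px,z in(("pointer",(280,228),.066),("pegtop",(280,197),.114),("pegbase",(280,212),.066)):
    p=pts(i,[px],z)[0];d=p[:2]-C;print(n,p,np.hypot(*d),np.degrees(np.arctan2(d[1],d[0])))
for an in(20,22.5,25):
    for c in(C,[.5224,.1543]):
        u=np.array([np.cos(np.radians(an)),np.sin(np.radians(an))]);print(an,proj(i,[[*(np.array(c)+r*u),z] for r,z in((.105,.066),(.105,.114),(.138,.066))]).round(1).tolist())
```

```text
(array([0.42745609, 0.11998481]), np.float64(0.12423658674237012)) 13
pointer [0.6462229  0.21251892 0.066     ] 0.2375320564887447 22.927416265588285
pegtop [0.60789625 0.19543869 0.114     ] 0.19558102421261403 22.693007200558082
pegbase [0.63109759 0.20609802 0.066     ] 0.2211003006794124 22.921881777505
20 [[274.2, 87.7], [274.1, 81.2], [272.5, 124.9]]
20 [[269.0, 196.7], [268.0, 208.9], [267.5, 229.1]]
22.5 [[279.3, 87.9], [280.1, 81.4], [279.0, 125.1]]
22.5 [[273.7, 196.8], [273.5, 209.0], [273.5, 229.2]]
25 [[284.3, 87.8], [286.1, 81.3], [285.5, 125.0]]
25 [[278.4, 196.7], [279.0, 209.0], [279.6, 229.1]]
```

View pics/c2.png

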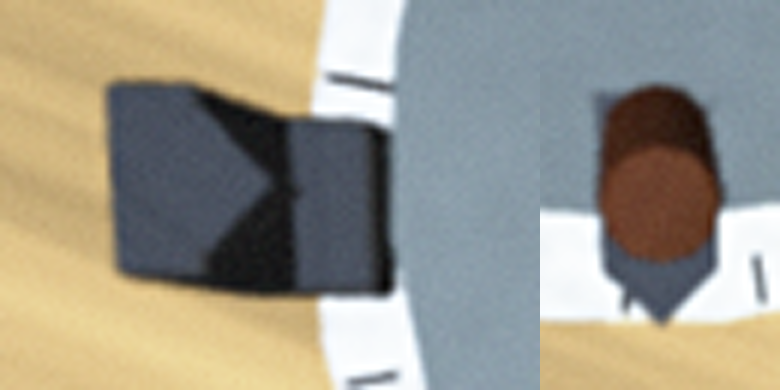

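Run:
```python
from h import *;import pickle
i=pickle.load(open("w1.pkl","rb"));C=np.array([.5224,.1543])
for n,px,z in(("pointer",(280.2,228),.066),("pegtop",(280,208.6),.114),("index",(124.7,80.5),.058),("index54",(124.7,80.5),.05)):
    p=pts(i,[px],z)[0];d=p[:2]-C;print(n,p,np.hypot(*d),np.degrees(np.arctan2(d[1],d[0])))
im=cv2.imread("pics/w1.png");hsv=cv2.cvtColor(im,cv2.COLOR_BGR2HSV)
w=((hsv[...,2]>200)&(hsv[...,1]<40)).astype(np.uint8);w[235:]=0
c=max(cv2.findContours(w,0,1)[0],key=cv2.contourArea).reshape(-1,2)
P=pts(i,c,.012);
f=lambda P,r:P[abs(np.hypot(*(P[:,:2]-C).T)-r)<.006]
print(circ(f(P,.155)),len(f(P,.155)));Q=f(pts(i,c,.066),.12);print(circ(Q),len(Q))
```

```text
pointer [0.64614606 0.21270199 0.066     ] 0.13683523209312695 25.26498197805372
pegtop [0.61697424 0.19929143 0.114     ] 0.10473068496061383 25.44164985890199
index [0.57226498 0.02380067 0.058     ] 0.13970179457214377 -69.08768723595585
index54 [0.57268324 0.02025785 0.05      ] 0.14316320342680475 -69.43742272972428
(array([0., 0.]), np.float64(0.0)) 0
(array([0., 0.]), np.float64(0.0)) 0
```

The wrist view shows the pointer tip at (280,228), the peg top at (280,209) and the index edge at (125,81). That puts the peg at 25.4° and the index at -69.2°, with radii that agree with the task's figures. I'll descend and grip the peg.

Call:
servo_tool([
  [[0, 0.09, 0], [0, 0, -0.03], 0.4],
  [[0, 0, 0.7], [0, 0, 0], 0.4],
  [[0, 0, 0.7], [0, 0, 0], 0.4],
  [[0, 0, 0.5], [0, 0, 0], 0.4],
  [[0, 0, 0.18], [0, 0, 0], 0.4],
])

```text
time: 5.15
eef_pos: [0.6153, 0.1988, 0.0779]
ee_rot: [-0.002, -0.221, 0.975, -0.0]
ft_force: [0.3, -0.2, 0.9]
opening: 0.0377
finger_force: 0.0
```

Call:
servo_tool([
  [[0, 0, 0], [0, 0, 0], 0.15],
  [[0, 0, 0], [0, 0, 0], 0.1],
  [[0, 0, 0], [0, 0, 0], 0.1],
  [[0, 0, 0], [0, 0, 0], 0.1],
  [[0, 0, 0], [0, 0, 0], 0.1],
], grip_force=10)

```text
time: 5.78
eef_pos: [0.6183, 0.1992, 0.0829]
ee_rot: [0.002, -0.221, 0.975, -0.0]
ft_force: [1.4, -0.6, 5.9]
opening: 0.0175
finger_force: 10.0
```

Run:
```python
from st import *
s,M=st();print(s['finger_force'])
d=s['eef_pos'][:2]-[.5224,.1543];print(np.hypot(*d),np.degrees(np.arctan2(d[1],d[0])))
```

```text
t 5.775 pos [0.6183 0.1992 0.0829] yaw -154.43 z [ 0.004  0.    -1.   ] open 0.0175 F [ 1.44 -0.63  5.9 ] q [ 0.22  0.35  1.3  -0.    1.49 -1.79]
10.002266317605972
0.10588426488123806 25.09961086009245
```

Call:
servo_tool([
  [[0.0024, -0.0916, 0], [0, 0, 0.0333], 0.1],
  [[0.0024, -0.0916, 0], [0, 0, 0.0333], 0.1],
  [[0.0096, -0.183, 0], [0, 0, 0.0667], 0.1],
  [[0.0096, -0.183, 0], [0, 0, 0.0667], 0.1],
  [[0.0096, -0.183, 0], [0, 0, 0.0667], 0.1],
])

```text
time: 6.4
eef_pos: [0.6279, 0.1578, 0.0828]
ee_rot: [0.001, -0.013, 1.0, 0.001]
ft_force: [-0.8, 2.6, 5.9]
opening: 0.018
finger_force: 10.0
```

Call:
servo_tool([
  [[0.0096, -0.183, 0], [0, 0, 0.0667], 0.1],
  [[0.0096, -0.183, 0], [0, 0, 0.0667], 0.1],
  [[0.0096, -0.183, 0], [0, 0, 0.0667], 0.1],
  [[0.0096, -0.183, 0], [0, 0, 0.0667], 0.1],
  [[0.0096, -0.183, 0], [0, 0, 0.0667], 0.1],
])

```text
time: 7.02
eef_pos: [0.6155, 0.1045, 0.0828]
ee_rot: [0.002, 0.247, 0.969, 0.001]
ft_force: [-0.3, 2.6, 6.2]
opening: 0.0174
finger_force: 10.0
```

Run:
```python
from st import *
s,M=st();print(s['finger_force'])
d=s['eef_pos'][:2]-[.5224,.1543];print(np.hypot(*d),np.degrees(np.arctan2(d[1],d[0])))
```

```text
t 7.025 pos [0.6155 0.1045 0.0828] yaw 151.41 z [ 0.004  0.002 -1.   ] open 0.0174 F [-0.25  2.62  6.2 ] q [ 0.08  0.3   1.37  0.    1.47 -1.  ]
10.006765276193619
0.10556031149823765 -28.127273332652752
```

Call:
servo_tool([
  [[0.0096, -0.183, 0], [0, 0, 0.0667], 0.1],
  [[0.0096, -0.183, 0], [0, 0, 0.0667], 0.1],
  [[0.0096, -0.183, 0], [0, 0, 0.0667], 0.1],
  [[0.0096, -0.183, 0], [0, 0, 0.0667], 0.1],
  [[0.0096, -0.183, 0], [0, 0, 0.0667], 0.1],
])

```text
time: 7.65
eef_pos: [0.5785, 0.0646, 0.0828]
ee_rot: [0.002, 0.49, 0.872, 0.002]
ft_force: [2.2, 1.2, 5.9]
opening: 0.0174
finger_force: 10.0
```

Call:
servo_tool([
  [[0.0096, -0.183, 0], [0, 0, 0.0667], 0.1],
  [[0.0024, -0.0916, 0], [0, 0, 0.0333], 0.1],
  [[0.0024, -0.055, 0], [0, 0, 0.02], 0.1],
  [[0, 0, 0], [0, 0, 0], 0.1],
  [[0, 0, 0], [0, 0, 0], 0.1],
])

```text
time: 8.28
eef_pos: [0.5604, 0.0554, 0.0827]
ee_rot: [0.002, 0.568, 0.823, 0.001]
ft_force: [0.6, -1.7, 6.5]
opening: 0.0179
finger_force: 10.0
```

Run:
```python
from st import *;import pickle
s,M=st();print(s['finger_force'])
d=s['eef_pos'][:2]-[.5224,.1543];print(np.hypot(*d),np.degrees(np.arctan2(d[1],d[0])))
i=ctrl.camera_info("wrist");im=ctrl.capture("wrist");cv2.imwrite("pics/w2.png",im[:,:,::-1]);pickle.dump(i,open("w2.pkl","wb"))
```

```text
t 8.275 pos [0.5604 0.0554 0.0827] yaw 110.75 z [ 0.003 -0.001 -1.   ] open 0.0179 F [ 0.63 -1.71  6.54] q [-0.    0.17  1.53 -0.    1.44 -0.36]
10.005038380622864
0.105952337540265 -69.00894785916456
```

View pics/w2.png

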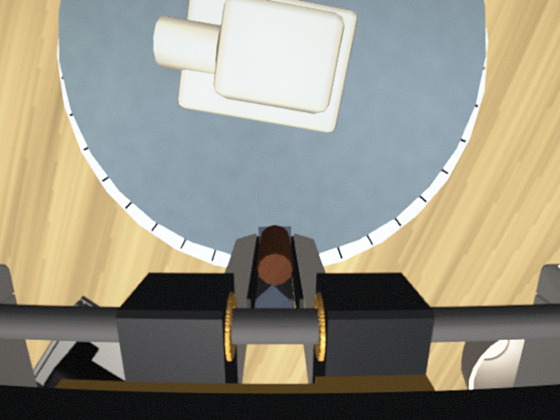

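The wheel is at about -69°. The pointer tip and index are hidden below the gripper, so I'll release, rise and check.

Call:
servo_tool([
  [[0, 0, 0], [0, 0, 0], 0.35],
  [[0, 0, 0], [0, 0, 0], 0.35],
  [[0, 0, -0.4], [0, 0, 0], 0.35],
  [[0, 0, -0.8], [0, 0, 0], 0.35],
  [[0, 0, -0.8], [0, 0, 0], 0.7],
])

```text
time: 8.95
eef_pos: [0.5585, 0.0559, 0.2006]
ee_rot: [-0.001, 0.568, 0.823, -0.001]
ft_force: [0.9, 0.7, 1.1]
opening: 0.0395
finger_force: 0.0
```

Call:
servo_tool([
  [[0, 0, -0.5], [0, 0, 0], 0.7],
  [[-0.5, 0, 0], [0, 0, 0], 0.7],
  [[-0.5, 0, 0], [0, 0, 0], 0.7],
  [[0, 0, 0], [0, 0, 0], 0.7],
  [[0, 0, 0], [0, 0, 0], 0.7],
])

```text
time: 9.57
eef_pos: [0.5801, 0.0002, 0.23]
ee_rot: [-0.001, 0.568, 0.823, -0.0]
ft_force: [0.0, -0.0, 0.5]
opening: 0.0659
finger_force: 0.0
```

Run:
```python
from st import *;import pickle
st()
i=ctrl.camera_info("wrist");im=ctrl.capture("wrist")[:,:,::-1];cv2.imwrite("pics/w3.png",im);pickle.dump(i,open("w3.pkl","wb"))
C=np.array([.5224,.1543]);p=proj(i,[[*(C+.138*np.array([.355,-.935])),.066]])[0];print(p)
x,y=np.clip(p-[50,35],0,None).astype(int);c=im[y:y+70,x:x+100];print(x,y)
cv2.imwrite("pics/c3.png",cv2.resize(c,None,fx=6,fy=6,interpolation=2))
```

```text
t 9.575 pos [5.801e-01 2.000e-04 2.300e-01] yaw 110.76 z [-0.002  0.001 -1.   ] open 0.0659 F [ 0.01 -0.02  0.5 ] q [-0.1   0.15  1.25  0.    1.74 -0.46]
[274.58973315 167.61920495]
224 132
```

View pics/c3.png

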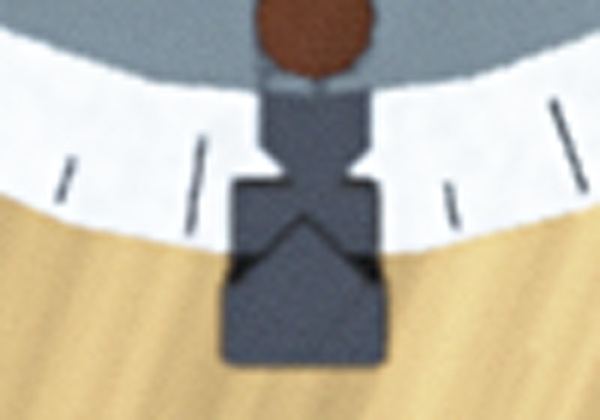

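The pointer sits right in front of the index tip, at crop (315,190) against (304,215), about 2 mm off, so that's well within 8 mm. Next I'll go to the scanner.

Call:
servo_tool([
  [[-0.71, -0.2, 0], [0, 0, 0], 0.7],
  [[-0.71, -0.2, 0], [0, 0, 0], 0.7],
  [[-0.71, -0.2, 0], [0, 0, 0], 0.7],
  [[-0.71, -0.2, 0], [0, 0, 0], 0.7],
  [[0, 0, 0], [0, 0, -0.0976], 0.7],
])

```text
time: 10.25
eef_pos: [0.5958, -0.1787, 0.2299]
ee_rot: [-0.0, 0.503, 0.864, -0.0]
ft_force: [-0.2, 0.9, -0.6]
opening: 0.0657
finger_force: 0.0
```

Call:
servo_tool([
  [[0, 0, 0], [0, 0, -0.0976], 0.7],
  [[0, 0, 0], [0, 0, -0.0976], 0.7],
  [[0, 0, 0], [0, 0, -0.0976], 0.7],
  [[0, 0, 0], [0, 0, -0.0976], 0.7],
  [[0, 0, 0], [0, 0, -0.0976], 0.7],
])

```text
time: 10.88
eef_pos: [0.5961, -0.1754, 0.2307]
ee_rot: [-0.0, 0.141, 0.99, 0.0]
ft_force: [-0.5, 1.2, 0.3]
opening: 0.0655
finger_force: 0.0
```

Call:
servo_tool([
  [[0, 0, 0], [0, 0, 0], 0.7],
  [[0, 0, 0], [0, 0, 0], 0.7],
])

```text
time: 11.12
eef_pos: [0.5961, -0.1761, 0.2307]
ee_rot: [-0.0, 0.145, 0.99, 0.0]
ft_force: [0.1, -0.3, 0.2]
opening: 0.0655
finger_force: 0.0
```

Run:
```python
from st import *;import pickle
st()
i=ctrl.camera_info("wrist");im=ctrl.capture("wrist")[:,:,::-1];cv2.imwrite("pics/w4.png",im);pickle.dump(i,open("w4.pkl","wb"))
hsv=cv2.cvtColor(im,cv2.COLOR_BGR2HSV)
m=(hsv[...,2]<50).astype(np.uint8);
for c in sorted(cv2.findContours(m,0,1)[0],key=cv2.contourArea)[-4:]:
    r=cv2.minAreaRect(c);print(r);b=cv2.boxPoints(r);print(pts(i,b,.047)[:,:2].round(4).tolist())
```

```text
t 11.125 pos [ 0.5961 -0.1761  0.2307] yaw 163.38 z [-0.  0. -1.] open 0.0655 F [ 0.1  -0.25  0.22] q [-0.38  0.25  1.14  0.    1.76 -1.66]
((275.5, 82.5), (117.0, 27.0), 90.0)
[[0.433, -0.1392], [0.4407, -0.1134], [0.5519, -0.1455], [0.5437, -0.173]]
((101.209716796875, 195.07969665527344), (40.500484466552734, 159.39334106445312), 84.24173736572266)
[[0.5074, -0.4498], [0.544, -0.2682], [0.5877, -0.2796], [0.552, -0.4671]]
((478.5, 326.5), (109.0, 161.0), 90.0)
[[0.7346, -0.0635], [0.7966, 0.1322], [0.9678, 0.1259], [0.8897, -0.0925]]
((279.49993896484375, 328.0), (558.9998779296875, 181.99996948242188), 0.0)
[[0.8063, -0.6514], [0.5588, -0.5049], [0.7498, 0.1351], [1.0402, 0.1251]]
```

View pics/w4.png

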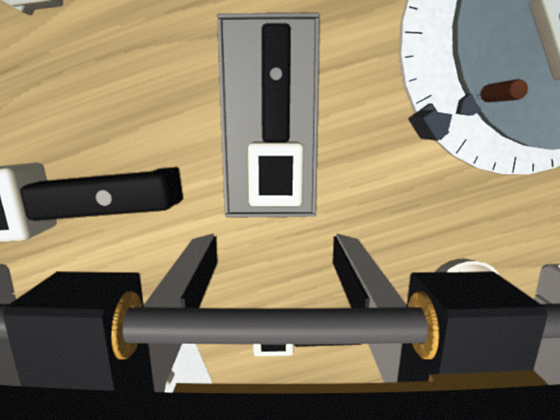

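The scanner's handle spans (276,25)–(276,140) and lines up with the tool. I'll grip it at about x = -5 mm.

Call:
servo_tool([
  [[0.67, 0.01, 0], [0, 0, 0], 0.65],
  [[0.66, 0.01, 0], [0, 0, 0], 0.65],
  [[0, 0, 0.9], [0, 0, 0], 0.65],
  [[0, 0, 0.9], [0, 0, 0], 0.65],
  [[0, 0, 0], [0, 0, 0], 0.65],
])

```text
time: 11.8
eef_pos: [0.516, -0.1511, 0.1173]
ee_rot: [-0.006, 0.144, 0.99, 0.001]
ft_force: [-0.6, -0.6, 0.7]
opening: 0.0614
finger_force: 0.0
```

Call:
servo_tool([
  [[0, 0, 0.7], [0, 0, 0], 0.65],
  [[0, 0, 0.6], [0, 0, 0], 0.65],
  [[0, 0, 0.3], [0, 0, 0], 0.65],
  [[0, 0, 0.17], [0, 0, 0], 0.65],
  [[0, 0, 0], [0, 0, 0], 0.65],
])

```text
time: 12.42
eef_pos: [0.5206, -0.1532, 0.0174]
ee_rot: [0.001, 0.144, 0.99, -0.0]
ft_force: [0.8, -0.0, 0.5]
opening: 0.0608
finger_force: 0.0
```

Run:
```python
from st import *
st()
```

```text
t 12.425 pos [ 0.5206 -0.1532  0.0174] yaw 163.45 z [ 0.001 -0.001 -1.   ] open 0.0608 F [ 0.81 -0.05  0.45] q [-0.39  0.18  1.65 -0.    1.31 -1.67]
```

Good clearance. I'll close at 40 N, lift slowly and check.

Call:
servo_tool([
  [[0, 0, 0], [0, 0, 0], 0.35],
  [[0, 0, 0], [0, 0, 0], 0.2],
  [[0, 0, 0], [0, 0, 0], 0.2],
  [[0, 0, 0], [0, 0, 0], 0.2],
  [[0, 0, 0], [0, 0, 0], 0.2],
], grip_force=40)

```text
time: 13.05
eef_pos: [0.5202, -0.1528, 0.017]
ee_rot: [0.0, 0.144, 0.99, 0.0]
ft_force: [0.0, 1.1, 2.7]
opening: 0.0294
finger_force: 40.0
```

Call:
servo_tool([
  [[0, 0, -0.1], [0, 0, 0], 0.2],
  [[0, 0, -0.2], [0, 0, 0], 0.2],
  [[0, 0, -0.4], [0, 0, 0], 0.2],
  [[0, 0, -0.6], [0, 0, 0], 0.2],
  [[0, 0, -0.6], [0, 0, 0], 0.2],
])

```text
time: 13.68
eef_pos: [0.5194, -0.1528, 0.1315]
ee_rot: [-0.0, 0.144, 0.99, -0.0]
ft_force: [-0.2, 0.3, -2.8]
opening: 0.0299
finger_force: 40.0
```

Run:
```python
from st import *;import pickle
s,_=st();print(s['finger_force'],s['wrist_torque'])
i=ctrl.camera_info("top");t=ctrl.capture("top")[:,:,::-1];w=ctrl.capture("scene")[:,:,::-1]
cv2.imwrite("pics/t5.png",t)
cv2.imwrite("pics/s5.png",cv2.resize(w[100:310,150:430],None,fx=2.5,fy=2.5))
```

```text
t 13.675 pos [ 0.5194 -0.1528  0.1315] yaw 163.45 z [-0.001  0.    -1.   ] open 0.0299 F [-0.24  0.25 -2.8 ] q [-0.39  0.1   1.51 -0.    1.54 -1.67]
39.99577760696411 [ 0.06729435 -0.10821539 -0.00999077]
```

View pics/s5.png

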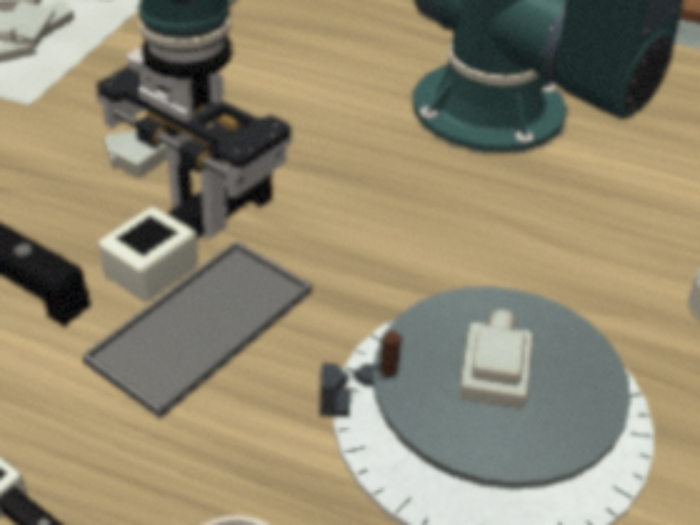

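The scanner is held level above its tray. Next I'll locate the piece in the fresh top view.

Run:
```python
from st import *
i=ctrl.camera_info("top");C=[.5224,.1543]
for f in("top0","t5"):
    im=cv2.imread(f"pics/{f}.png");hsv=cv2.cvtColor(im,cv2.COLOR_BGR2HSV)
    r=np.zeros(im.shape[:2],np.uint8);c=proj(i,[[*C,.066]])[0].astype(int);cv2.circle(r,tuple(map(int,c)),36,255,-1)
    m=((hsv[...,0]<40)&(hsv[...,2]>110)&(r>0)).astype(np.uint8)
    k=max(cv2.findContours(m,0,1)[0],key=cv2.contourArea)
    q=pts(i,k,.085)[:,:2].astype(np.float32);b=cv2.minAreaRect(q);print(f,len(k),b)
```

```text
top0 99 ((0.5307592749595642, 0.14849086105823517), (0.0615878626704216, 0.09396839141845703), 13.841565132141113)
t5 105 ((0.5169697999954224, 0.14642438292503357), (0.09343133866786957, 0.06139248237013817), 11.637619972229004)
```

Call:
servo_tool([
  [[0, 0, -0.3], [0, 0, 0], 0.2],
  [[0, 0, -0.6], [0, 0, 0], 0.2],
  [[0, 0, -0.44], [0, 0, 0], 0.2],
  [[0, 0, -0.1], [0, 0, 0], 0.2],
  [[0.141, 0.265, 0], [0, 0, 0], 0.2],
])

```text
time: 14.4
eef_pos: [0.5158, -0.1352, 0.2154]
ee_rot: [-0.001, 0.145, 0.989, 0.0]
ft_force: [0.3, 0.7, -3.8]
opening: 0.0298
finger_force: 40.0
```

Call:
servo_tool([
  [[0.141, 0.265, 0], [0, 0, 0], 0.2],
  [[0.282, 0.53, 0], [0, 0, 0], 0.2],
  [[0.282, 0.53, 0], [0, 0, 0], 0.2],
  [[0.282, 0.53, 0], [0, 0, 0], 0.2],
  [[0.282, 0.53, 0], [0, 0, 0], 0.2],
])

```text
time: 15.02
eef_pos: [0.4824, 0.0261, 0.2154]
ee_rot: [-0.001, 0.143, 0.99, 0.0]
ft_force: [0.6, 0.3, -2.5]
opening: 0.0299
finger_force: 40.0
```

Call:
servo_tool([
  [[0.282, 0.53, 0], [0, 0, 0], 0.2],
  [[0.282, 0.53, 0], [0, 0, 0], 0.2],
  [[0.282, 0.53, 0], [0, 0, 0], 0.2],
  [[0.141, 0.265, 0], [0, 0, 0], 0.2],
  [[0.141, 0.265, 0], [0, 0, 0], 0.2],
])

```text
time: 15.65
eef_pos: [0.4534, 0.1666, 0.2154]
ee_rot: [-0.001, 0.143, 0.99, -0.0]
ft_force: [0.0, -0.5, -3.3]
opening: 0.0295
finger_force: 40.0
```

Call:
servo_tool([
  [[0.141, 0.265, 0], [0, 0, 0], 0.2],
  [[0.141, 0.265, 0], [0, 0, 0], 0.2],
  [[0, 0, 0], [0, 0, 0], 0.2],
  [[0, 0, 0], [0, 0, 0], 0.2],
  [[0, 0, 0], [0, 0, 0], 0.2],
])

```text
time: 16.27
eef_pos: [0.4485, 0.1996, 0.2169]
ee_rot: [0.0, 0.144, 0.99, -0.0]
ft_force: [-0.0, 0.7, -3.6]
opening: 0.0299
finger_force: 40.0
```

Run:
```python
from st import *
s,M=st();to(M,np.array([.4547,.1649,.218])-s['eef_pos'])
i=ctrl.camera_info("top");t=ctrl.capture("top")[:,:,::-1]
hsv=cv2.cvtColor(t,cv2.COLOR_BGR2HSV)
# expected window/head-top projection
p=proj(i,[[.517,.147,.25]])[0];print(p)
x,y=(p-[50,40]).astype(int)
c=cv2.resize(t[y:y+80,x:x+100],None,fx=4,fy=4);print(x,y)
w=ctrl.capture("scene")[100:310,200:480,::-1]
cv2.imwrite("pics/p6.png",np.hstack([c,cv2.resize(w,(400,320))]))
```

```text
t 16.275 pos [0.4485 0.1996 0.2169] yaw 163.4 z [ 0. -0. -1.] open 0.0299 F [-0.04  0.73 -3.56] q [ 0.3  -0.05  1.48 -0.    1.7  -0.98]
tool units [-0.265 -0.524 -0.019]
[202.33349388 211.74287004]
152 171
```

View pics/p6.png

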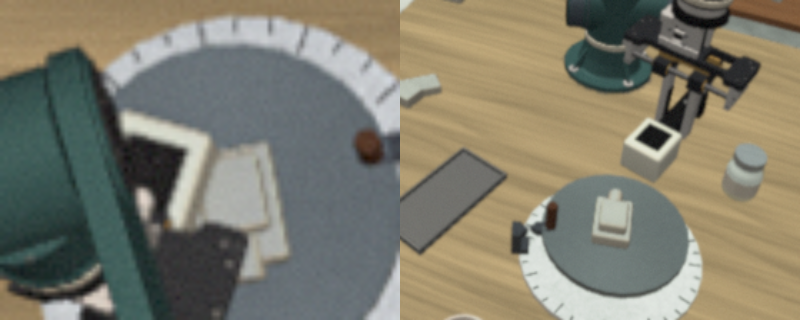

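The head is about 36 mm past the piece because I sent one row too many. I'll correct that and hold.

Call:
servo_tool([
  [[-0.1, -0.2, 0], [0, 0, 0], 0.2],
  [[-0.115, -0.224, 0], [0, 0, 0], 0.2],
  [[-0.05, -0.1, 0], [0, 0, 0], 0.2],
  [[0, 0, 0], [0, 0, 0], 0.2],
  [[0, 0, 0], [0, 0, 0], 0.2],
])

```text
time: 17.0
eef_pos: [0.4545, 0.1656, 0.2169]
ee_rot: [-0.0, 0.144, 0.99, 0.0]
ft_force: [-0.3, -0.2, -4.3]
opening: 0.0297
finger_force: 40.0
```

Call:
servo_tool([
  [[0, 0, 0], [0, 0, 0], 0.2],
  [[0, 0, 0], [0, 0, 0], 0.2],
  [[0, 0, 0], [0, 0, 0], 0.2],
  [[0, 0, 0], [0, 0, 0], 0.2],
  [[0, 0, 0], [0, 0, 0], 0.2],
])

```text
time: 17.62
eef_pos: [0.4545, 0.1655, 0.2168]
ee_rot: [0.0, 0.144, 0.99, -0.0]
ft_force: [0.5, -1.3, -3.6]
opening: 0.0298
finger_force: 40.0
```

Call:
servo_tool([
  [[0, 0, 0], [0, 0, 0], 0.2],
  [[0, 0, 0], [0, 0, 0], 0.2],
  [[0, 0, 0], [0, 0, 0], 0.2],
  [[0, 0, 0], [0, 0, 0], 0.2],
  [[0, 0, 0], [0, 0, 0], 0.2],
])

```text
time: 18.25
eef_pos: [0.4545, 0.1655, 0.2169]
ee_rot: [0.0, 0.144, 0.99, -0.0]
ft_force: [0.9, -0.9, -4.1]
opening: 0.03
finger_force: 40.0
```

Run:
```python
from st import *
s,M=st()
a=np.radians(-16.6);d=np.array([np.cos(a),np.sin(a)]);n=np.array([-d[1],d[0]]);W=np.array([.517,.147])
V=[]
for nm,box in(("scene",1),("top",1)):
    i=ctrl.camera_info(nm);t=np.ascontiguousarray(ctrl.capture(nm)[:,:,::-1])
    pr=lambda w,z:np.array([[*(w+d*x+n*y),z] for x,y in((35,30),(35,-30),(-35,-30),(-35,30))for x,y in[(x/1e3,y/1e3)]])
    k=proj(i,pr(W,.25));t=cv2.resize(t,None,fx=4,fy=4)
    cv2.polylines(t,[(4*k+1.5).round().astype(np.int32)],True,(0,0,255),1)
    c=(4*k.mean(0)).astype(int);V.append(t[max(c[1]-220,0):,max(c[0]-195,0):][:440,:390])
cv2.imwrite("pics/p7.png",np.hstack(V))
```

```text
t 18.25 pos [0.4545 0.1655 0.2169] yaw 163.45 z [ 0. -0. -1.] open 0.03 F [ 0.94 -0.87 -4.11] q [ 0.23 -0.06  1.5  -0.    1.7  -1.05]
```

View pics/p7.png

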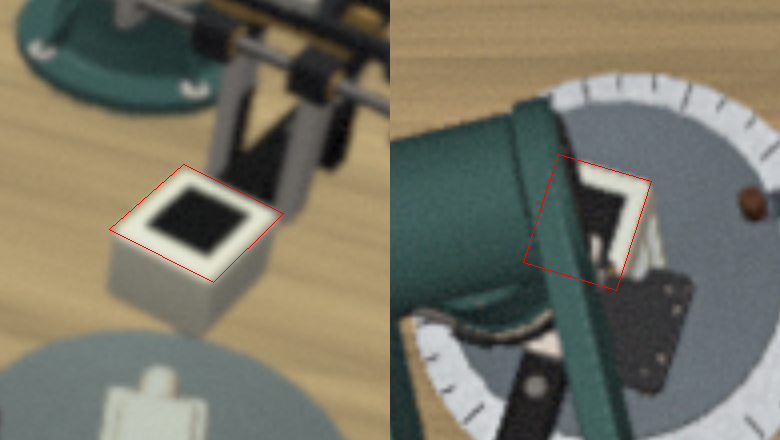

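The drawn head outline matches the held scanner in both views, so it is level, centred and has been held for over 1 s. I'll bring it back to the tray.

Call:
servo_tool([
  [[-0.142, -0.265, 0], [0, 0, 0], 0.2],
  [[-0.142, -0.265, 0], [0, 0, 0], 0.2],
  [[-0.284, -0.53, 0], [0, 0, 0], 0.2],
  [[-0.284, -0.53, 0], [0, 0, 0], 0.2],
  [[-0.284, -0.53, 0], [0, 0, 0], 0.2],
])

```text
time: 18.98
eef_pos: [0.4838, 0.0231, 0.217]
ee_rot: [0.0, 0.144, 0.99, -0.0]
ft_force: [0.2, -0.2, -3.9]
opening: 0.03
finger_force: 40.0
```

Call:
servo_tool([
  [[-0.284, -0.53, 0], [0, 0, 0], 0.2],
  [[-0.284, -0.53, 0], [0, 0, 0], 0.2],
  [[-0.284, -0.53, 0], [0, 0, 0], 0.2],
  [[-0.284, -0.53, 0], [0, 0, 0], 0.2],
  [[-0.142, -0.265, 0], [0, 0, 0], 0.2],
])

```text
time: 19.6
eef_pos: [0.5165, -0.1364, 0.2166]
ee_rot: [-0.0, 0.145, 0.989, -0.0]
ft_force: [-0.1, 0.2, -3.8]
opening: 0.0297
finger_force: 40.0
```

Call:
servo_tool([
  [[-0.142, -0.265, 0], [0, 0, 0], 0.2],
  [[0, 0, 0], [0, 0, 0], 0.2],
  [[0, 0, 0.5], [0, 0, 0], 0.2],
  [[0, 0, 0.7], [0, 0, 0], 0.2],
  [[0, 0, 0.7], [0, 0, 0], 0.2],
])

```text
time: 20.23
eef_pos: [0.5203, -0.1512, 0.1023]
ee_rot: [0.001, 0.143, 0.99, 0.0]
ft_force: [0.8, 0.7, -3.4]
opening: 0.0297
finger_force: 40.0
```

Call:
servo_tool([
  [[0, 0, 0.5], [0, 0, 0], 0.2],
  [[0, 0, 0.3], [0, 0, 0], 0.2],
  [[0, 0, 0.1], [0, 0, 0], 0.2],
  [[0, 0, 0], [0, 0, 0], 0.2],
  [[0, 0, 0], [0, 0, 0], 0.2],
])

```text
time: 20.85
eef_pos: [0.5212, -0.1529, 0.0506]
ee_rot: [0.002, 0.144, 0.99, -0.0]
ft_force: [-0.2, -0.6, -3.3]
opening: 0.0298
finger_force: 40.0
```

Run:
```python
from st import *
s,M=st();to(M,np.array([.5202,-.1535,.017])-s['eef_pos'])
```

```text
t 20.85 pos [ 0.5212 -0.1529  0.0506] yaw 163.46 z [ 0.003 -0.001 -1.   ] open 0.0298 F [-0.22 -0.62 -3.25] q [-0.39  0.15  1.61  0.    1.37 -1.67]
tool units [ 0.015 -0.014  0.56 ]
```

Call:
servo_tool([
  [[0, 0, 0.2], [0, 0, 0], 0.2],
  [[0, 0, 0.15], [0, 0, 0], 0.2],
  [[0, 0, 0.1], [0, 0, 0], 0.2],
  [[0, 0, 0.05], [0, 0, 0], 0.2],
  [[0, 0, 0], [0, 0, 0], 0.2],
])

```text
time: 21.48
eef_pos: [0.5199, -0.1525, 0.0186]
ee_rot: [-0.0, 0.144, 0.99, 0.0]
ft_force: [0.3, 0.4, -4.2]
opening: 0.0298
finger_force: 40.0
```

Call:
servo_tool([
  [[0, 0, 0.02], [0, 0, 0], 0.2],
  [[0, 0, 0.02], [0, 0, 0], 0.2],
  [[0, 0, 0.01], [0, 0, 0], 0.2],
  [[0, 0, 0], [0, 0, 0], 0.2],
])

```text
time: 21.98
eef_pos: [0.5204, -0.1527, 0.0169]
ee_rot: [0.001, 0.144, 0.99, -0.0]
ft_force: [-2.8, -0.1, 2.6]
opening: 0.0301
finger_force: 40.0
```

Force shows it is seated. I'll ease the grip, open and rise.

Call:
servo_tool([
  [[0, 0, 0], [0, 0, 0], 0.2],
  [[0, 0, 0], [0, 0, 0], 0.4],
  [[0, 0, 0], [0, 0, 0], 0.6],
  [[0, 0, 0], [0, 0, 0], 0.6],
  [[0, 0, 0], [0, 0, 0], 0.6],
], grip_force=5)

```text
time: 22.6
eef_pos: [0.5201, -0.1525, 0.0157]
ee_rot: [-0.0, 0.144, 0.99, -0.0]
ft_force: [-0.1, -1.0, 0.9]
opening: 0.056
finger_force: 0.0
```

Call:
servo_tool([
  [[0, 0, -0.3], [0, 0, 0], 0.6],
  [[0, 0, -0.8], [0, 0, 0], 0.6],
  [[0, 0, -0.9], [0, 0, 0], 0.6],
  [[0, 0, -0.9], [0, 0, 0], 0.6],
  [[0, 0, -0.7], [0, 0, 0], 0.6],
])

```text
time: 23.22
eef_pos: [0.5205, -0.1527, 0.2365]
ee_rot: [0.002, 0.144, 0.99, -0.001]
ft_force: [0.8, 0.1, 0.2]
opening: 0.0566
finger_force: 0.0
```

Call:
servo_tool([
  [[-0.6, 0, 0], [0, 0, 0], 0.6],
  [[-0.6, 0, 0], [0, 0, 0], 0.6],
  [[0, 0, 0], [0, 0, 0], 0.6],
  [[0, 0, 0], [0, 0, 0], 0.6],
  [[0, 0, 0], [0, 0, 0], 0.6],
])

```text
time: 23.85
eef_pos: [0.5884, -0.1728, 0.2329]
ee_rot: [0.0, 0.144, 0.99, -0.0]
ft_force: [-0.3, 0.3, 0.9]
opening: 0.0563
finger_force: 0.0
```

Run:
```python
from st import *
st();im=ctrl.capture("wrist")[:,:,::-1];cv2.imwrite("pics/w8.png",im)
```

```text
t 23.85 pos [ 0.5884 -0.1728  0.2329] yaw 163.45 z [ 0.001 -0.    -1.   ] open 0.0563 F [-0.3   0.29  0.86] q [-0.38  0.23  1.16 -0.    1.76 -1.66]
```

View pics/w8.png

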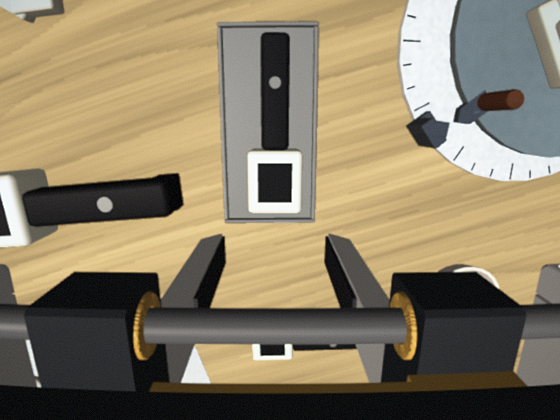

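The scanner lies in its tray as before, with its handle at (275,90) and head at (275,182). The pointer is still at the index, (455,115).

```bash
python3 -c "
from cell import ctrl
print(ctrl.hand_in())"
```

```text
the job is handed in; nothing more can be done
None
```

The job is handed in with no verdict returned: the turntable stands about 2 mm off its mark, the scanner was held level about 10 cm over the middle of the piece for over a second, and it lies back flat in its tray, same way round.

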